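# Open the sprung lid of the blue-tab nozzle case

## Robot

A 7-joint arm with a two-finger parallel gripper is mounted at the origin on a cart in front of the work surface, level with it; the furniture and walls round the work are solid. World frame = base frame: x ahead of the robot, y to its left, z up, the work surface at z = 0. Lengths are in m, angles in rad, forces in N, time in s.
With the tool pointing down it reaches from about 0.425 to 0.925 m from the base axis. Payload 6.8 kg.
Tool frame: the origin (TCP) lies on the centre line of the jaws, within the pads' length; the fingertips stand 19 mm ahead of it and the grasp point (between the pads) is the TCP; z points along the fingers, y is the line along which they close (so a half turn about z gives the same grasp; the last joint's range is limited). The gripper opens to 85 mm and grips with 20 to 120 N. Pads are 22 mm wide; open, the fingers measure 114 mm over their backs; the gripper's body (76 mm by 85 mm) begins 54 mm behind the grasp point. The pads swing forward as they close: fully open they stand 13 mm farther back than shut.
Start: joints at [-1.424, 0.477, 0.022, 1.555, -0.011, 1.109, -0.083], TCP at [0.17, 0.653, 0.216] pointing down, gripper open.
Joint ranges: [-2.96, 2.96], [-0.34, 2.1], [-1.41, 1.46], [0.24, 2.44], [-1.37, 4.51], [0.17, 1.92], [-2.96, 2.96]. Speed limits (rad/s): [2.39, 2.39, 3.14, 3.14, 3.14, 3.14, 3.14].

## Interface

Orientations are given as a rotation vector (axis times angle).
In Python, from bench import r gives the robot as it stands. The module is installed in compiled form; this text tells all that it offers.
- The arm moves only by the tool arm_command, never from a script. Its argument "rows" is a list of rows, each an object of numbers: "fingers": the opening, from -1 (shut) to 1 (fully open); "x", "y", "z": the shift along the tool's x, y, z in m; "ax", "ay", "az": the turn, a rotation vector about the tool's x, y, z in degrees. In form: [{"fingers": .., "x": .., "y": .., "z": .., "ax": .., "ay": .., "az": ..}, ...]. A call has 1 to 10 rows; each row shifts and turns the commanded pose from where the row before left it, along the tool's axes as they then stand; what a row does not reach is not made up. A row lasts 1/12 s, in which the tool goes at most 41.7 mm and 7.16 degrees, less where a joint would pass 70% of its speed; a pose out of reach is approached as far as the arm can. A call is refused whole if a number of a shift passes 0.0417 or a number of a turn 7.16, either way. A call with a gripper value outside its range is refused whole. The fingers move at their own pace and stop on an object; "grip_force" is the grip in N (left out, the last holds). Time passes only in rows, so rows that do not move let the fingers close. It gives the time, the measured TCP pose, the force, the opening and the grip force at its end, in the units of the state.
- r.get_obs(): the state, without advancing time (a new reading comes with each control period).
- r.grab_frame(name): name is "side" or "top" or "wrist"; returns a dict with "frame" (400x640x3 uint8, red, green, blue), "depth" (400x640 float32, m along the optical axis (not along the pixel's ray), 0 where there is no reading), "K" (3x3 intrinsics, pixels), "world_from_camera" (4x4, takes a point from camera to world coordinates). Camera axes: x right, y down, z forward; pixel columns grow to the right and rows downward; lengths in m; the calibration is good to about 2 mm. A picture is of the moment at which its call begins.
- r.hand_in(): hands the job in; it is judged then, once.
The state is a dict: "clock": time; "joints": joint angles; "qvel": joint speeds; "tau": joint torques, N m; "tcp_pos": TCP position; "orientation": TCP orientation; "contact_force": force on the tool from outside, world axes, zero at the start; "moment": the same for the moment, N m; "grip_width": finger opening in m; "gripper_force": force on a finger pad.
Only numpy, scipy, OpenCV 4.12 (cv2) and the standard library are available. Lean on these libraries where they do the work, as an engineer would, in place of code of your own. Each camera call takes 0.05 s, during which the arm holds its last target. There are 200 camera calls.

## Task

Open the nozzle case that has the blue release tab: press the tab down so that the lid springs up, let the tab go, then push the lid all the way over until it rests fully open by itself, and take the hand away. Only press and push: do not shove or lift the case, leave the case with the orange tab shut and where it is, and do not disturb the fitting, the loose nozzle holder or the aluminium sleeve lying nearby.

Things in the scene. Friction and masses are not known exactly. Their poses are not given: they have to be found in the camera images.
- blue_case: Black nozzle case with a grey lid and a blue release tab (the case to open). 110 mm deep (x), 150 mm wide (y), 58 mm high with the lid shut; loose on the bench, about 1.4 kg. Origin: centre of its underside; x points from the tab side to the hinge side, y along the hinge, z up. The two cases differ only in tab colour and may change places.
- blue_tab (a joint): Rocker with the press tab, rad: 0 at rest, grows as the tab is pressed down, stop at 0.35. It lets the lid go at about 0.17 (press point about 5 mm down, some 4 N) and takes about 6 N at the stop; it springs back when let go. Pivot at x = -62 mm, 40 mm high in the case frame. Behind it a hook of the same colour, 24 mm wide, rises to 64 mm height over the lid's front edge: keep off it.
- blue_press (a point): Point on top of the tab where to press, in mid-width, 88 mm ahead of the case's centre (x = -88 mm in the case frame), 43 mm above the bench; moves with the tab. The tab is a plate 30 mm wide (y), 5 mm thick, sticking out level from the case's front to x = -100 mm.
- blue_lid (a joint): Lid angle, rad: 0 shut, stop at 1.83 (leaning back past upright). Once released, a spring plunger lifts it to about 0.75 and no farther; pushed on from there (under 0.1 N m) and let go before upright it falls back to about 0.75; past about 1.65 it falls open by its own weight and stays. It weighs about 80 g.
- blue_hinge (a point): Middle of the lid's hinge line, 53 mm above the bench at the far side of the case (x = +53 mm in the case frame); the hinge line runs along the case's y.
- blue_edge (a point): Middle of the lid's front edge, half-way through its thickness, 106 mm from the hinge line; moves with the lid. The lid is a flat plate 106 x 150 x 6 mm; to push it open, push this edge, or the underside just behind it, up and over in an arc about the hinge.
- orange_case: Black nozzle case with a grey lid and an orange release tab (to be left shut). 110 mm deep (x), 150 mm wide (y), 58 mm high with the lid shut; loose on the bench, about 1.4 kg. Origin: centre of its underside; x points from the tab side to the hinge side, y along the hinge, z up. The two cases differ only in tab colour and may change places.
- orange_tab (a joint): Rocker with the press tab, rad: 0 at rest, grows as the tab is pressed down, stop at 0.35. It lets the lid go at about 0.17 (press point about 5 mm down, some 4 N) and takes about 6 N at the stop; it springs back when let go. Pivot at x = -62 mm, 40 mm high in the case frame. Behind it a hook of the same colour, 24 mm wide, rises to 64 mm height over the lid's front edge: keep off it.
- orange_press (a point): Point on top of the tab where to press, in mid-width, 88 mm ahead of the case's centre (x = -88 mm in the case frame), 43 mm above the bench; moves with the tab. The tab is a plate 30 mm wide (y), 5 mm thick, sticking out level from the case's front to x = -100 mm.
- orange_lid (a joint): Lid angle, rad: 0 shut, stop at 1.83 (leaning back past upright). Once released, a spring plunger lifts it to about 0.75 and no farther; pushed on from there (under 0.1 N m) and let go before upright it falls back to about 0.75; past about 1.65 it falls open by its own weight and stays. It weighs about 80 g.
- orange_hinge (a point): Middle of the lid's hinge line, 53 mm above the bench at the far side of the case (x = +53 mm in the case frame); the hinge line runs along the case's y.
- orange_edge (a point): Middle of the lid's front edge, half-way through its thickness, 106 mm from the hinge line; moves with the lid. The lid is a flat plate 106 x 150 x 6 mm; to push it open, push this edge, or the underside just behind it, up and over in an arc about the hinge.
- fitting_mid (a point): Centre of a loose brass hex pipe fitting standing upright between the cases, 19 x 22 x 35 mm. A bystander.
- loose_nozzle_mid (a point): Centre of a loose steel injector nozzle holder lying between the cases and the bench's front edge, 23 x 112 x 20 mm. A bystander.
- alu_sleeve_mid (a point): Centre of a loose aluminium tube lying behind the gap between the cases, 18 mm thick, 75 mm long. A bystander.

How it is judged:
By the outcome, as a careful person would: the job done as asked, in the order asked, and still so for the second after the job is handed in, with the robot touching nothing.
It also fails if it takes over 38 s, if anything falls off the work surface, if the arm or the gripper's body presses on something with over 40 N, if the wrist force passes 120 N, or if a joint passes its speed limit or range.

## Working session

There is one attempt and no reset: what is moved stays moved. The work goes in short steps, Python scripts to look and compute and a tool call to move; the robot and the scene stay as the last step left them, time stands still between calls to the robot, and variables do not carry over. Pictures are saved under pics/ and viewed, at most 10 in all, crops included, and the job is handed in when it is done.

Besides the shell and the picture viewer there is one more tool, called as name(argument=value, ...) on one line, values as JSON. arm_command: Moves the arm, as the interface text tells. Its arguments: {"type":"object","properties":{"rows":{"type":"array"},"grip_force":{"type":"number"}},"required":["rows"]}

```bash
mkdir -p pics
python3 - <<'E'
from bench import r
import cv2,numpy as np
o=r.get_obs();print(o['clock'],o['tcp_pos'],o['orientation'],o['contact_force'])
for n in('top','side'):
    f=r.grab_frame(n);cv2.imwrite(f'pics/{n}0.png',f['frame'][:,:,::-1]);np.savez(f'{n}0.npz',**f)
    print(n,f['K'].tolist(),f['world_from_camera'].round(3).tolist())
E
```

```text
0.0 [0.16999454 0.6526109  0.21503218] [-3.99054859e-01 -3.11606789e+00  2.86166915e-03] [-0.00126617  0.64787094  0.19497845]
top [[464.37253559178924, 0.0, 316.02361499763464], [0.0, 464.37253559178924, 197.51538894099247], [0.0, 0.0, 1.0]] [[0.018, -0.996, 0.092, 0.411], [-1.0, -0.02, -0.023, -0.154], [0.024, -0.092, -0.995, 0.919], [0.0, 0.0, 0.0, 1.0]]
side [[501.9029668841782, 0.0, 314.45366216834026], [0.0, 501.9029668841782, 199.1075505068825], [0.0, 0.0, 1.0]] [[-0.997, 0.062, -0.047, 0.558], [0.077, 0.743, -0.665, 0.488], [-0.007, -0.666, -0.746, 0.812], [0.0, 0.0, 0.0, 1.0]]
```

View pics/top0.png

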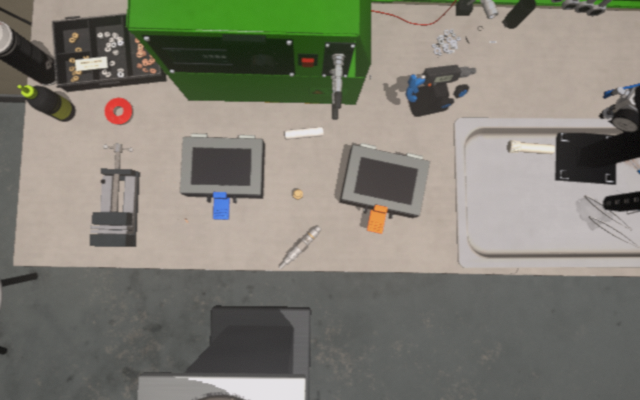

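View pics/side0.png

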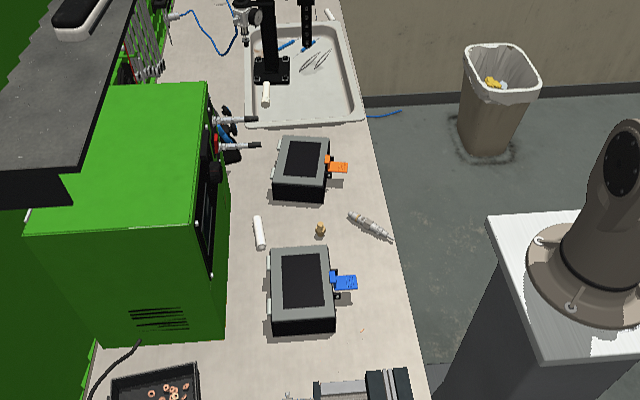

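The top view shows the blue case at about (222,167) with its tab at (221,206), and the orange one at (384,182). The vise is to the left at x≈115 and the green machine is behind at row <100. The side view agrees.

```bash
cat > h.py <<'E'
import numpy as np,cv2
def cloud(f):
    d=f['depth'];K=f['K'];T=f['world_from_camera'];v,u=np.indices(d.shape)
    P=np.stack([(u-K[0,2])*d/K[0,0],(v-K[1,2])*d/K[1,1],d],-1)
    return P@T[:3,:3].T+T[:3,3]
def blue(im):
    h=cv2.cvtColor(im,cv2.COLOR_RGB2HSV);return (h[...,0]>105)&(h[...,0]<125)&(h[...,1]>150)&(h[...,2]>90)
E
python3 - <<'E'
from h import *
for n,box in(('top',(170,270,120,225)),('side',(255,370,235,345))):
    f=np.load(n+'0.npz');P=cloud(f);d=f['depth'];a=np.zeros(d.shape,bool);a[box[2]:box[3],box[0]:box[1]]=1;a&=d>0
    b=blue(f['frame'])&a;q=P[b];print(n,'blue',len(q),np.median(q,0).round(4),q.min(0).round(3),q.max(0).round(3))
    t=q[abs(q[:,2]-.043)<.006];print(' tab',len(t),t.mean(0).round(4),t.min(0).round(3),t.max(0).round(3))
    l=P[a&~b&(abs(P[...,2]-.058)<.007)];R=cv2.minAreaRect(l[:,:2].astype(np.float32)*1000)
    print(' lid',len(l),R,np.median(l[:,2]),(cv2.boxPoints(R)).round(0).tolist())
f=np.load('top0.npz');P=cloud(f)
print('bench z',np.median(P[225:250,200:270,2]),'machine',P[95:102,200:250].reshape(-1,3).mean(0).round(3))
for n,(u,v) in dict(fit=(297,194),noz=(300,246),slv=(304,132),vise=(118,150),visefront=(112,225)).items(): print(n,P[v,u].round(3))
print('hmax vise',P[140:250,85:140,2].max(), 'vise y min',P[140:250,85:145][P[140:250,85:145,2]>.02][:,1].min())
E
```

```text
top blue 323 [0.4722 0.0053 0.043 ] [ 0.45  -0.007  0.039] [0.495 0.021 0.066]
 tab 261 [0.4679 0.0054 0.0425] [ 0.45  -0.007  0.039] [0.493 0.021 0.047]
 lid 4629 ((546.9904174804688, 3.89910888671875), (150.8475341796875, 121.64594268798828), 89.32948303222656) 0.05802525253812785 [[485.0, -71.0], [607.0, -72.0], [609.0, 79.0], [487.0, 80.0]]
side blue 354 [0.4745 0.0061 0.0436] [ 0.45  -0.019  0.039] [0.499 0.02  0.068]
 tab 282 [0.4695 0.006  0.0433] [ 0.45  -0.019  0.039] [0.491 0.02  0.047]
 lid 4593 ((549.2101440429688, 5.381095886230469), (122.16111755371094, 152.11456298828125), 0.2722588777542114) 0.058916645720925476 [[488.0, 81.0], [488.0, -71.0], [611.0, -70.0], [610.0, 82.0]]
bench z -0.0009585525045541776 machine [0.681 0.006 0.04 ]
fit [ 0.499 -0.137  0.034]
noz [ 0.4   -0.145  0.019]
slv [ 0.623 -0.148  0.02 ]
vise [0.576 0.205 0.037]
visefront [0.434 0.219 0.011]
hmax vise 0.9188674702963947 vise y min -0.15377894782134363
```

arm_command(rows=[{"fingers":-1,"az":-4.87},{"fingers":-1,"az":-4.87},{"fingers":-1,"az":-4.87},{"fingers":-1,"x":-0.02,"y":-0.03},{"fingers":-1,"x":-0.02,"y":-0.03},{"fingers":-1,"x":-0.02,"y":-0.03},{"fingers":-1,"x":-0.02,"y":-0.03},{"fingers":-1,"x":-0.02,"y":-0.03},{"fingers":-1,"x":-0.02,"y":-0.03},{"fingers":-1,"x":-0.02,"y":-0.03}])

```text
validation failed for argument at $.ro...
```

Run:
```python
from h import *
f=np.load('top0.npz');P=cloud(f);ok=f['depth']>0
def s(n,m):q=P[m&ok];print(n,len(q),q.min(0).round(3),q.max(0).round(3))
X,Y,Z=P[...,0],P[...,1],P[...,2]
s('machine',(abs(Y)<.12)&(X>.64)&(Z>.05)&(Z<.6))
s('vise',(Y>.12)&(Y<.3)&(X>.35)&(X<.65)&(Z>.01))
s('path',(Y>.1)&(Y<.7)&(X>.25)&(X<.5)&(Z>.01))
for n in('top','side'):
    f=np.load(n+'0.npz');P=cloud(f);b=blue(f['frame'])&(P[...,2]>.052)&(abs(P[...,0]-.49)<.03)&(abs(P[...,1])<.05)
    print('hook',P[b].mean(0).round(4))
```

```text
machine 13170 [ 0.661 -0.12   0.05 ] [0.811 0.087 0.33 ]
vise 3301 [0.394 0.172 0.01 ] [0.65  0.242 0.061]
path 2173 [0.394 0.172 0.01 ] [0.5   0.241 0.061]
hook [0.4908 0.0048 0.0628]
hook [0.4941 0.0057 0.0642]
```

arm_command(rows=[{"fingers":-1,"x":0,"y":0,"z":0,"ax":0,"ay":0,"az":-4.87},{"fingers":-1,"x":0,"y":0,"z":0,"ax":0,"ay":0,"az":-4.87},{"fingers":-1,"x":0,"y":0,"z":0,"ax":0,"ay":0,"az":-4.87},{"fingers":-1,"x":-0.02,"y":-0.03,"z":0,"ax":0,"ay":0,"az":0},{"fingers":-1,"x":-0.02,"y":-0.03,"z":0,"ax":0,"ay":0,"az":0},{"fingers":-1,"x":-0.02,"y":-0.03,"z":0,"ax":0,"ay":0,"az":0},{"fingers":-1,"x":-0.02,"y":-0.03,"z":0,"ax":0,"ay":0,"az":0},{"fingers":-1,"x":-0.02,"y":-0.03,"z":0,"ax":0,"ay":0,"az":0},{"fingers":-1,"x":-0.02,"y":-0.03,"z":0,"ax":0,"ay":0,"az":0},{"fingers":-1,"x":-0.02,"y":-0.03,"z":0,"ax":0,"ay":0,"az":0}])

```text
clock: 0.93
tcp_pos: [0.3108, 0.4414, 0.2157]
orientation: [0.0, -3.141, 0.001]
contact_force: [-0.4, -0.9, -0.9]
grip_width: -0.0001
gripper_force: 0.0
```

arm_command(rows=[{"fingers":-1,"x":-0.018,"y":-0.034,"z":0,"ax":0,"ay":0,"az":0},{"fingers":-1,"x":-0.018,"y":-0.034,"z":0,"ax":0,"ay":0,"az":0},{"fingers":-1,"x":-0.018,"y":-0.034,"z":0,"ax":0,"ay":0,"az":0},{"fingers":-1,"x":-0.018,"y":-0.034,"z":0,"ax":0,"ay":0,"az":0},{"fingers":-1,"x":-0.018,"y":-0.034,"z":0,"ax":0,"ay":0,"az":0},{"fingers":-1,"x":-0.018,"y":-0.034,"z":0,"ax":0,"ay":0,"az":0},{"fingers":-1,"x":-0.018,"y":-0.034,"z":0,"ax":0,"ay":0,"az":0},{"fingers":-1,"x":-0.018,"y":-0.034,"z":0,"ax":0,"ay":0,"az":0},{"fingers":-1,"x":0,"y":-0.034,"z":0,"ax":0,"ay":0,"az":0},{"fingers":-1,"x":0,"y":-0.034,"z":0,"ax":0,"ay":0,"az":0}])

```text
clock: 1.77
tcp_pos: [0.4546, 0.1012, 0.2158]
orientation: [-0.001, -3.142, 0.001]
contact_force: [0.6, 0.2, -1.1]
grip_width: 0.0002
gripper_force: 0.0
```

arm_command(rows=[{"fingers":-1,"x":0,"y":-0.032,"z":0,"ax":0,"ay":0,"az":0},{"fingers":-1,"x":0,"y":-0.032,"z":0,"ax":0,"ay":0,"az":0},{"fingers":-1,"x":-0.001,"y":-0.032,"z":0,"ax":0,"ay":0,"az":0},{"fingers":-1,"x":0,"y":0,"z":0.03,"ax":0,"ay":0,"az":0},{"fingers":-1,"x":0,"y":0,"z":0.03,"ax":0,"ay":0,"az":0},{"fingers":-1,"x":0,"y":0,"z":0.03,"ax":0,"ay":0,"az":0},{"fingers":-1,"x":0,"y":0,"z":0.025,"ax":0,"ay":0,"az":0},{"fingers":-1,"x":0,"y":0,"z":0,"ax":0,"ay":0,"az":0}])

```text
clock: 2.43
tcp_pos: [0.4516, 0.0068, 0.0971]
orientation: [0.0, -3.134, 0.003]
contact_force: [-1.2, 1.2, 0.6]
grip_width: 0.0001
gripper_force: 0.0
```

Run:
```python
from h import *
from bench import r
o=r.get_obs();print(o['tcp_pos'],o['contact_force'])
a=r.grab_frame('side')
w=r.grab_frame('wrist')
P=cloud(w);b=blue(w['frame'])&(w['depth']>0);q=P[b];print(len(q))
if len(q):print(np.median(q,0).round(4),q.min(0).round(4),q.max(0).round(4))
c=cv2.resize(a['frame'][200:350,220:420],(800,600),interpolation=2)
cv2.imwrite('pics/c1.png',cv2.resize(np.vstack([cv2.resize(c,(640,480)),cv2.resize(w['frame'],(640,400))]),(436,600))[:,:,::-1])
```

```text
[0.45161644 0.00679427 0.09711015] [-1.17025905  1.19578599  0.58080952]
1416
[0.4633 0.0055 0.0422] [ 0.4481 -0.0095  0.0392] [0.486  0.0199 0.0446]
```

View pics/c1.png

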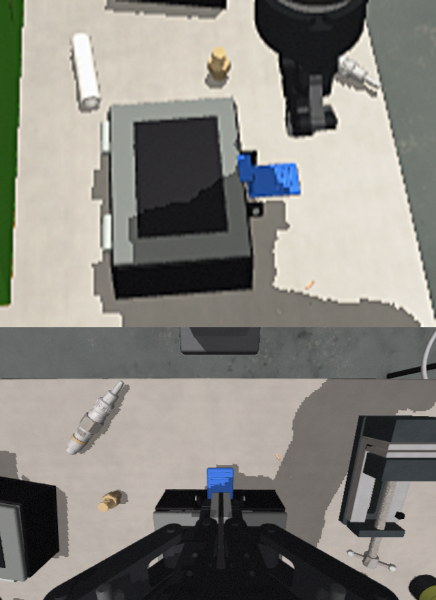

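Side view: the fingers hang above the bench just ahead of the tab at (270,178). The wrist view shows the closed fingers in line with the tab at (219,483). The measured tab spans x 0.449–0.486 and y centre 0.0055. I'll press now.

arm_command(rows=[{"fingers":-1,"x":-0.005,"y":-0.001,"z":0.01,"ax":0,"ay":0,"az":0},{"fingers":-1,"x":0,"y":0,"z":0.015,"ax":0,"ay":0,"az":0},{"fingers":-1,"x":0,"y":0,"z":0.005,"ax":0,"ay":0,"az":0},{"fingers":-1,"x":0,"y":0,"z":0.004,"ax":0,"ay":0,"az":0},{"fingers":-1,"x":0,"y":0,"z":0.003,"ax":0,"ay":0,"az":0},{"fingers":-1,"x":0,"y":0,"z":0.003,"ax":0,"ay":0,"az":0},{"fingers":-1,"x":0,"y":0,"z":0.002,"ax":0,"ay":0,"az":0},{"fingers":-1,"x":0,"y":0,"z":0,"ax":0,"ay":0,"az":0}])

```text
clock: 3.2
tcp_pos: [0.4603, 0.0063, 0.0591]
orientation: [-0.0, 3.142, 0.0]
contact_force: [0.0, -0.2, -0.1]
grip_width: 0.0002
gripper_force: 0.0
```

arm_command(rows=[{"fingers":-1,"x":0.003,"y":0,"z":0.002,"ax":0,"ay":0,"az":0},{"fingers":-1,"x":0,"y":0,"z":0.002,"ax":0,"ay":0,"az":0},{"fingers":-1,"x":0,"y":0,"z":0,"ax":0,"ay":0,"az":0},{"fingers":-1,"x":0,"y":0,"z":0,"ax":0,"ay":0,"az":0}])

```text
clock: 3.53
tcp_pos: [0.4571, 0.0063, 0.0549]
orientation: [0.0, -3.141, 0.0]
contact_force: [-0.3, 0.1, 0.2]
grip_width: 0.0
gripper_force: 0.0
```

```bash
cat > look.py <<'E'
from h import *
from bench import r
def look(tag):
    o=r.get_obs();print(o['tcp_pos'].round(4),o['contact_force'].round(2))
    for n in('side','top'):
        f=r.grab_frame(n);P=cloud(f);ok=f['depth']>0
        b=blue(f['frame'])&ok&(abs(P[...,0]-.48)<.06)&(abs(P[...,1])<.05)&(P[...,2]>.02)&(P[...,2]<.08);q=P[b]
        if len(q):print(n,'blue',len(q),q.mean(0).round(4),q.min(0).round(3),q.max(0).round(3))
        m=ok&(P[...,0]>.50)&(P[...,0]<.66)&(P[...,1]>.035)&(P[...,1]<.075)&(P[...,2]>.03);q=P[m]
        if len(q):i=q[:,2].argmax();print(n,'highest of case +y part',q[i].round(3))
        cv2.imwrite(f'pics/{tag}_{n}.png',f['frame'][:,:,::-1])
E
python3 -c "
from look import *
look('p1')"
```

```text
[0.4571 0.0063 0.0549] [-0.3   0.09  0.16]
side blue 351 [0.4756 0.007  0.0478] [ 0.45  -0.011  0.04 ] [0.499 0.02  0.069]
side highest of case +y part [0.501 0.048 0.421]
top blue 4 [ 0.4944 -0.0031  0.0637] [ 0.493 -0.006  0.063] [ 0.495 -0.001  0.065]
top highest of case +y part [0.501 0.041 0.415]
```

```bash
python3 -c "
import cv2
a=cv2.imread('pics/p1_side.png')[210:350,250:410];cv2.imwrite('pics/p1c.png',cv2.resize(a,(640,560),interpolation=2))"
```

```text
(no output)
```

View pics/p1c.png

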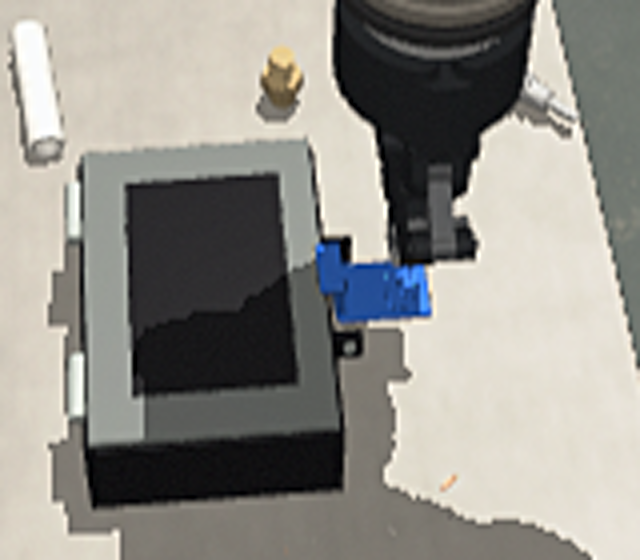

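The tab at (390,290) is still level and mostly visible. The fingertip ends at (435,260), so it isn't resting on the tab's middle yet. I'll measure the fingertip's position by depth.

Run:
```python
from h import *
from bench import r
f=r.grab_frame('side');P=cloud(f);T=np.linalg.inv(f['world_from_camera'])
for p in([.457,.006,.036],[.462,.005,.043]):
    c=T[:3,:3]@p+T[:3,3];print('proj',(f['K']@c/c[2])[:2].round(1))
for u in range(346,372,4):
    print(u,[(v,P[v,u].round(3).tolist()) for v in range(262,284,4)])
f=r.grab_frame('wrist');P=cloud(f);im=f['frame']
m=(f['depth']>0)&(abs(P[...,0]-.457)<.05)&(abs(P[...,1])<.06)&(P[...,2]>.02)&(P[...,2]<.12)&~blue(im)
for z in np.arange(.03,.12,.01):
    q=P[m&(abs(P[...,2]-z)<.005)]
    if len(q):print(z.round(2),len(q),q.min(0).round(3),q.max(0).round(3))
```

```text
proj [352.3 283.8]
proj [349.7 281.4]
346 [(262, [0.458, -0.068, -0.002]), (266, [0.459, -0.059, -0.003]), (270, [0.461, -0.047, 0.002]), (274, [0.462, -0.037, 0.003]), (278, [0.468, -0.001, 0.045]), (282, [0.469, 0.005, 0.042])]
350 [(262, [0.467, 0.019, 0.125]), (266, [0.468, 0.027, 0.125]), (270, [0.47, 0.042, 0.135]), (274, [0.47, 0.044, 0.127]), (278, [0.461, -0.002, 0.044]), (282, [0.462, 0.009, 0.047])]
354 [(262, [0.46, 0.018, 0.122]), (266, [0.466, 0.05, 0.158]), (270, [0.468, 0.061, 0.163]), (274, [0.468, 0.067, 0.161]), (278, [0.453, -0.001, 0.044]), (282, [0.454, 0.006, 0.042])]
358 [(262, [0.461, 0.051, 0.17]), (266, [0.461, 0.057, 0.167]), (270, [0.462, 0.063, 0.166]), (274, [0.462, 0.066, 0.16]), (278, [0.44, -0.028, 0.0]), (282, [0.441, -0.02, -0.001])]
362 [(262, [0.455, 0.053, 0.171]), (266, [0.455, 0.058, 0.169]), (270, [0.456, 0.063, 0.166]), (274, [0.456, 0.067, 0.159]), (278, [0.432, -0.028, -0.0]), (282, [0.434, -0.018, 0.002])]
366 [(262, [0.419, -0.064, -0.001]), (266, [0.448, 0.052, 0.159]), (270, [0.449, 0.062, 0.163]), (274, [0.45, 0.067, 0.159]), (278, [0.424, -0.029, -0.003]), (282, [0.426, -0.018, 0.001])]
370 [(262, [0.412, -0.063, 0.0]), (266, [0.413, -0.052, 0.001]), (270, [0.414, -0.045, -0.002]), (274, [0.416, -0.035, -0.0]), (278, [0.417, -0.026, 0.001]), (282, [0.419, -0.017, 0.001])]
0.03 765 [ 0.48  -0.06   0.025] [0.494 0.06  0.035]
0.04 1059 [ 0.448 -0.06   0.035] [0.495 0.06  0.045]
0.05 526 [ 0.48  -0.06   0.045] [0.497 0.06  0.055]
0.06 8 [ 0.494 -0.06   0.055] [ 0.495 -0.057  0.056]
0.07 46 [ 0.446 -0.     0.072] [0.447 0.012 0.075]
0.08 476 [ 0.445 -0.008  0.075] [0.451 0.019 0.085]
0.09 635 [ 0.445 -0.008  0.085] [0.451 0.019 0.095]
0.1 621 [ 0.445 -0.008  0.095] [0.464 0.019 0.105]
0.11 1159 [ 0.443 -0.024  0.105] [0.468 0.034 0.115]
```

The depth puts the fingertips at z≈0.072, about 36 mm higher than the reported TCP implies. In x and y they are well placed (0.456, 0.0055). I'll go down slowly and watch the force.

arm_command(rows=[{"fingers":-1,"x":0,"y":0,"z":0.005,"ax":0,"ay":0,"az":0},{"fingers":-1,"x":0,"y":0,"z":0.005,"ax":0,"ay":0,"az":0},{"fingers":-1,"x":0,"y":0,"z":0.003,"ax":0,"ay":0,"az":0},{"fingers":-1,"x":0,"y":0,"z":0.003,"ax":0,"ay":0,"az":0},{"fingers":-1,"x":0,"y":0,"z":0,"ax":0,"ay":0,"az":0}])

```text
clock: 4.15
tcp_pos: [0.4567, 0.0062, 0.0382]
orientation: [0.0, -3.14, 0.0]
contact_force: [-0.2, -0.2, 0.6]
grip_width: -0.0003
gripper_force: 0.0
```

```bash
cat > tip.py <<'E'
from h import *
from bench import r
o=r.get_obs();print(o['clock'],o['tcp_pos'].round(4),o['contact_force'].round(2))
f=r.grab_frame('wrist');P=cloud(f);x,y,_=o['tcp_pos'];R=f['world_from_camera']
m=(f['depth']>0)&(abs(P[...,0]-x)<.013)&(abs(P[...,1]-y)<.015)&(P[...,2]>.047)&~blue(f['frame'])
q=P[m];print('finger lowest',np.percentile(q[:,2],[0,1,5]).round(4),q[q[:,2].argmin()].round(4),'cam',R[:3,3].round(3))
b=blue(f['frame'])&(f['depth']>0);q=P[b];print('blue',len(q),q.min(0).round(4),q.max(0).round(4))
cv2.imwrite('pics/w_%d.png'%(o['clock']*100),f['frame'][:,:,::-1])
E
python3 tip.py; ls pics
```

```text
4.15 [0.4567 0.0062 0.0382] [-0.15 -0.18  0.61]
finger lowest [0.0553 0.0593 0.0651] [0.4459 0.0031 0.0553] cam [0.379 0.006 0.195]
blue 733 [ 0.4453 -0.0092  0.0384] [0.498 0.02  0.099]
c1.png
p1_side.png
p1_top.png
p1c.png
side0.png
top0.png
w_415.png
```

arm_command(rows=[{"fingers":-1,"x":0,"y":0,"z":0.004,"ax":0,"ay":0,"az":0},{"fingers":-1,"x":0,"y":0,"z":0.004,"ax":0,"ay":0,"az":0},{"fingers":-1,"x":0,"y":0,"z":0.003,"ax":0,"ay":0,"az":0},{"fingers":-1,"x":0,"y":0,"z":0.002,"ax":0,"ay":0,"az":0},{"fingers":-1,"x":0,"y":0,"z":0,"ax":0,"ay":0,"az":0}])

```text
clock: 4.62
tcp_pos: [0.457, 0.0063, 0.0256]
orientation: [0.0, -3.141, 0.0]
contact_force: [-0.7, 0.4, 0.9]
grip_width: -0.0004
gripper_force: 0.6
```

arm_command(rows=[{"fingers":-1,"x":0,"y":0,"z":0.002,"ax":0,"ay":0,"az":0},{"fingers":-1,"x":0,"y":0,"z":0.002,"ax":0,"ay":0,"az":0},{"fingers":-1,"x":0,"y":0,"z":0,"ax":0,"ay":0,"az":0}])

```text
clock: 4.87
tcp_pos: [0.4572, 0.0063, 0.0219]
orientation: [0.0, -3.142, -0.0]
contact_force: [-1.8, 1.0, 3.9]
grip_width: -0.0001
gripper_force: 2.5
```

Contact, with a force of about 3.5 N. I'll press a little deeper.

arm_command(rows=[{"fingers":-1,"x":0,"y":0,"z":0.002,"ax":0,"ay":0,"az":0},{"fingers":-1,"x":0,"y":0,"z":0.002,"ax":0,"ay":0,"az":0},{"fingers":-1,"x":0,"y":0,"z":0.001,"ax":0,"ay":0,"az":0},{"fingers":-1,"x":0,"y":0,"z":0,"ax":0,"ay":0,"az":0}])

```text
clock: 5.2
tcp_pos: [0.4575, 0.0063, 0.0186]
orientation: [0.001, 3.141, 0.002]
contact_force: [-9.0, 0.4, 35.2]
grip_width: 0.0001
gripper_force: 18.0
```

Run:
```python
from h import *
from bench import r
f=r.grab_frame('side');cv2.imwrite('pics/s2.png',cv2.resize(f['frame'][190:350,230:420],(760,600))[:,:,::-1])
```

```text
(no output)
```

View pics/s2.png

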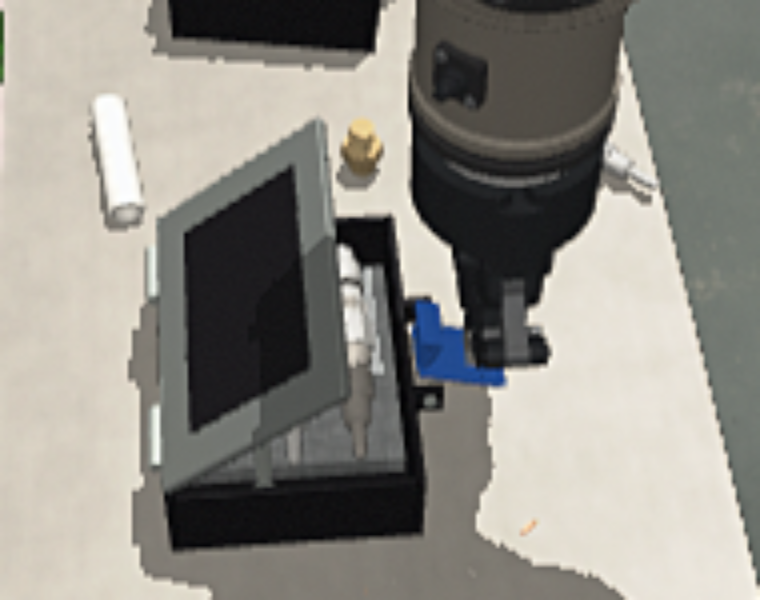

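The lid stands half open, with its front edge at (335,120)–(345,395), and the tab is pressed at (455,360). Now I'll let the tab go by rising straight up.

arm_command(rows=[{"fingers":-1,"x":0,"y":0,"z":-0.008,"ax":0,"ay":0,"az":0},{"fingers":-1,"x":0,"y":0,"z":-0.014,"ax":0,"ay":0,"az":0},{"fingers":-1,"x":0,"y":0,"z":-0.02,"ax":0,"ay":0,"az":0},{"fingers":-1,"x":0,"y":0,"z":-0.02,"ax":0,"ay":0,"az":0},{"fingers":-1,"x":0,"y":0,"z":-0.009,"ax":0,"ay":0,"az":0},{"fingers":-1,"x":0,"y":0,"z":0,"ax":0,"ay":0,"az":0},{"fingers":-1,"x":0,"y":0,"z":0,"ax":0,"ay":0,"az":0}])

```text
clock: 5.83
tcp_pos: [0.4574, 0.0065, 0.0879]
orientation: [-0.001, 3.141, 0.001]
contact_force: [0.3, -0.1, -0.5]
grip_width: -0.0003
gripper_force: 0.0
```

```bash
cat > lid.py <<'E'
from h import *
from bench import r
o=r.get_obs();print(o['clock'],o['tcp_pos'].round(4),o['contact_force'].round(2))
for n in('side','top'):
    f=r.grab_frame(n);P=cloud(f);ok=f['depth']>0;im=f['frame'].astype(int)
    cv2.imwrite(f'pics/l{int(o["clock"]*100)}_{n}.png',f['frame'][:,:,::-1])
    for y0 in(-.05,.06):
        m=ok&(P[...,0]>.49)&(P[...,0]<.66)&(abs(P[...,1]-y0)<.01)&(P[...,2]>.06)&(P[...,2]<.175)
        q=P[m]
        if len(q)>5:i=q[:,2].argmax();print(n,y0,len(q),'top',q[i].round(3),'minx',q[q[:,0].argmin()].round(3),'lid ang',np.arctan2(q[i,2]-.056,.603-q[i,0]).round(2))
    b=blue(f['frame'])&ok&(abs(P[...,0]-.48)<.06)&(abs(P[...,1])<.05)&(P[...,2]>.02)&(P[...,2]<.08);q=P[b]
    if len(q):print(n,'blue',len(q),q.mean(0).round(4),q.min(0).round(3),q.max(0).round(3))
E
python3 lid.py; python3 tip.py
```

```text
5.8333 [0.4574 0.0065 0.0879] [ 0.26 -0.07 -0.45]
side -0.05 380 top [ 0.53  -0.046  0.131] minx [ 0.527 -0.048  0.126] lid ang 0.8
side 0.06 509 top [0.531 0.051 0.132] minx [0.527 0.064 0.127] lid ang 0.81
side blue 364 [0.4751 0.0065 0.0477] [ 0.45  -0.014  0.04 ] [0.499 0.02  0.067]
top -0.05 388 top [ 0.527 -0.051  0.13 ] minx [ 0.525 -0.048  0.129] lid ang 0.77
top 0.06 160 top [0.566 0.05  0.096] minx [0.566 0.052 0.096] lid ang 0.82
top blue 1 [0.4948 0.002  0.0634] [0.495 0.002 0.063] [0.495 0.002 0.063]
5.9333 [0.4565 0.0063 0.087 ] [-0.16  0.64 -1.04]
finger lowest [0.1041 0.1081 0.1139] [0.4458 0.0119 0.1041] cam [0.378 0.006 0.244]
blue 1504 [ 0.4483 -0.0092  0.0014] [0.4934 0.0227 0.0445]
```

The tab is back level, the lid is at about 0.78 rad with its edge at (0.526, z≈0.128), and the case hasn't moved. I'll tilt the fingers forward to keep the wrist off the machine, then go in under the edge.

arm_command(rows=[{"fingers":-1,"x":0,"y":0,"z":0,"ax":0,"ay":-5,"az":0},{"fingers":-1,"x":0,"y":0,"z":0,"ax":0,"ay":-5,"az":0},{"fingers":-1,"x":0,"y":0,"z":0,"ax":0,"ay":-5,"az":0},{"fingers":-1,"x":0,"y":0,"z":0,"ax":0,"ay":-5,"az":0},{"fingers":-1,"x":-0.019,"y":0,"z":0.007,"ax":0,"ay":0,"az":0},{"fingers":-1,"x":-0.019,"y":0,"z":0.007,"ax":0,"ay":0,"az":0},{"fingers":-1,"x":-0.014,"y":0,"z":0.005,"ax":0,"ay":0,"az":0},{"fingers":-1,"x":0,"y":0,"z":0,"ax":0,"ay":0,"az":0}])

```text
clock: 6.65
tcp_pos: [0.5144, 0.0017, 0.0827]
orientation: [0.005, 2.849, -0.016]
contact_force: [-0.6, -0.5, -0.3]
grip_width: -0.0003
gripper_force: 0.0
```

```bash
python3 lid.py
python3 - <<'E'
import cv2
import glob,os
f=max(glob.glob('pics/l*_side.png'),key=os.path.getmtime)
cv2.imwrite('pics/s3.png',cv2.resize(cv2.imread(f)[150:350,200:420],(660,600)))
E
```

```text
6.65 [0.5144 0.0017 0.0827] [-0.6  -0.48 -0.25]
side -0.05 375 top [ 0.503 -0.044  0.165] minx [ 0.503 -0.044  0.165] lid ang 0.83
side 0.06 513 top [0.501 0.05  0.174] minx [0.501 0.051 0.171] lid ang 0.86
side blue 363 [0.4751 0.0062 0.0478] [ 0.45  -0.019  0.035] [0.499 0.021 0.068]
top -0.05 397 top [ 0.496 -0.045  0.174] minx [ 0.496 -0.045  0.174] lid ang 0.83
top 0.06 389 top [0.528 0.058 0.13 ] minx [0.525 0.06  0.127] lid ang 0.78
top blue 58 [ 0.4585 -0.0026  0.0426] [ 0.45  -0.007  0.04 ] [0.474 0.006 0.045]
```

View pics/s3.png

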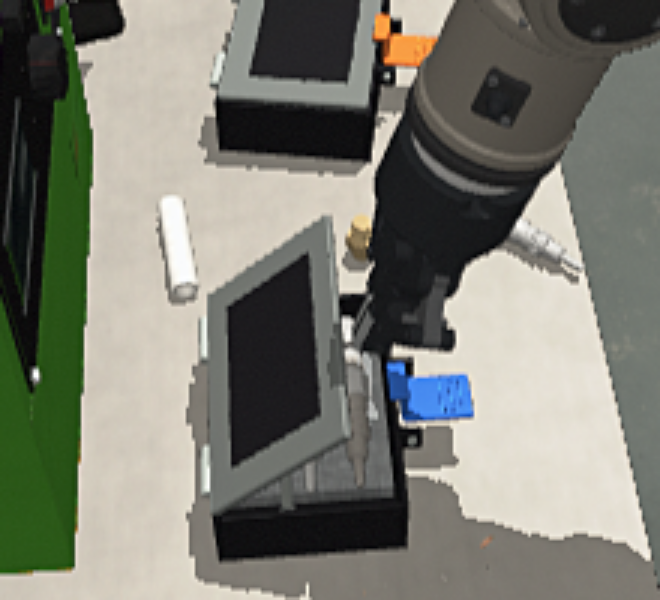

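The fingertips, about (360,335), are just short of the lid's front edge at (340,400), all clear of the neighbours. Now I push the edge up and over.

arm_command(rows=[{"fingers":-1,"x":-0.0125,"y":0.002,"z":0.0005,"ax":0,"ay":0,"az":0},{"fingers":-1,"x":-0.0125,"y":0.002,"z":0.0005,"ax":0,"ay":0,"az":0},{"fingers":-1,"x":-0.0125,"y":0,"z":0.0005,"ax":0,"ay":0,"az":0},{"fingers":-1,"x":-0.0125,"y":0,"z":0.0005,"ax":0,"ay":0,"az":0},{"fingers":-1,"x":0,"y":0,"z":0,"ax":0,"ay":0,"az":0}])

```text
clock: 7.17
tcp_pos: [0.5611, 0.0055, 0.0957]
orientation: [0.004, 2.85, -0.016]
contact_force: [0.5, 0.6, 0.0]
grip_width: 0.0002
gripper_force: 0.0
```

```bash
sed -i 's/(P\[...,0\]>.49)/(P[...,0]>.51)/' lid.py; python3 lid.py
```

```text
7.1667 [0.5611 0.0055 0.0957] [0.53 0.56 0.  ]
side -0.05 212 top [ 0.56  -0.058  0.152] minx [ 0.558 -0.056  0.149] lid ang 1.15
side 0.06 314 top [0.562 0.058 0.154] minx [0.559 0.053 0.149] lid ang 1.17
side blue 359 [0.475  0.006  0.0476] [ 0.45  -0.019  0.033] [0.499 0.02  0.066]
top -0.05 200 top [ 0.556 -0.045  0.151] minx [ 0.555 -0.051  0.149] lid ang 1.11
top 0.06 79 top [0.578 0.055 0.114] minx [0.578 0.055 0.114] lid ang 1.17
top blue 343 [0.4735 0.0053 0.047 ] [ 0.45  -0.007  0.038] [0.497 0.02  0.067]
```

arm_command(rows=[{"fingers":-1,"x":-0.0125,"y":0,"z":0.001,"ax":0,"ay":0,"az":0},{"fingers":-1,"x":-0.0125,"y":0,"z":0.001,"ax":0,"ay":0,"az":0},{"fingers":-1,"x":-0.008,"y":0,"z":0.001,"ax":0,"ay":0,"az":0},{"fingers":-1,"x":0,"y":0,"z":0,"ax":0,"ay":0,"az":0}])

```text
clock: 7.6
tcp_pos: [0.593, 0.0053, 0.1021]
orientation: [0.005, 2.85, -0.017]
contact_force: [0.4, -0.3, -0.3]
grip_width: 0.0002
gripper_force: 0.0
```

```bash
python3 lid.py
```

```text
7.6 [0.593  0.0053 0.1021] [ 0.44 -0.28 -0.3 ]
side -0.05 47 top [ 0.602 -0.041  0.161] minx [ 0.599 -0.042  0.152] lid ang 1.56
side 0.06 79 top [0.602 0.068 0.161] minx [0.56  0.068 0.086] lid ang 1.56
side blue 358 [0.4749 0.0059 0.0476] [ 0.45  -0.02   0.032] [0.5   0.02  0.067]
top -0.05 169 top [ 0.601 -0.044  0.161] minx [ 0.596 -0.049  0.159] lid ang 1.55
top blue 337 [0.4731 0.0054 0.0467] [ 0.45  -0.007  0.039] [0.497 0.021 0.066]
```

arm_command(rows=[{"fingers":-1,"x":-0.006,"y":0,"z":0.002,"ax":0,"ay":0,"az":0},{"fingers":-1,"x":-0.005,"y":0,"z":0.002,"ax":0,"ay":0,"az":0},{"fingers":-1,"x":-0.003,"y":0,"z":0.001,"ax":0,"ay":0,"az":0},{"fingers":-1,"x":0,"y":0,"z":0,"ax":0,"ay":0,"az":0},{"fingers":-1,"x":0,"y":0,"z":0,"ax":0,"ay":0,"az":0},{"fingers":-1,"x":0,"y":0,"z":0,"ax":0,"ay":0,"az":0}])

```text
clock: 8.2
tcp_pos: [0.6073, 0.0052, 0.1011]
orientation: [0.004, 2.851, -0.017]
contact_force: [0.2, -0.4, 0.3]
grip_width: -0.0
gripper_force: 0.0
```

```bash
python3 lid.py
```

```text
8.2 [0.6073 0.0052 0.1011] [ 0.22 -0.4   0.35]
side -0.05 159 top [ 0.632 -0.05   0.158] minx [ 0.609 -0.053  0.084] lid ang 1.85
side 0.06 268 top [0.631 0.066 0.158] minx [0.56  0.068 0.087] lid ang 1.84
side blue 361 [0.4751 0.006  0.0476] [ 0.45  -0.019  0.031] [0.5   0.02  0.066]
top -0.05 334 top [ 0.626 -0.056  0.156] minx [ 0.601 -0.048  0.064] lid ang 1.8
top blue 325 [0.4732 0.0056 0.0466] [ 0.451 -0.007  0.037] [0.497 0.021 0.067]
```

The lid is at its stop (~1.83). I'll draw the hand back and up.

arm_command(rows=[{"fingers":-1,"x":0.012,"y":0,"z":-0.004,"ax":0,"ay":0,"az":0},{"fingers":-1,"x":0.024,"y":0,"z":-0.008,"ax":0,"ay":0,"az":0},{"fingers":-1,"x":0.024,"y":0,"z":-0.008,"ax":0,"ay":0,"az":0},{"fingers":-1,"x":0.024,"y":0,"z":-0.008,"ax":0,"ay":0,"az":0},{"fingers":-1,"x":0.024,"y":0,"z":-0.008,"ax":0,"ay":0,"az":0},{"fingers":-1,"x":-0.008,"y":0,"z":-0.029,"ax":0,"ay":0,"az":0},{"fingers":-1,"x":-0.008,"y":0,"z":-0.029,"ax":0,"ay":0,"az":0},{"fingers":-1,"x":-0.008,"y":0,"z":-0.029,"ax":0,"ay":0,"az":0},{"fingers":-1,"x":0,"y":0,"z":0,"ax":0,"ay":0,"az":0},{"fingers":-1,"x":0,"y":0,"z":0,"ax":0,"ay":0,"az":0}])

```text
clock: 9.13
tcp_pos: [0.4929, 0.0072, 0.1969]
orientation: [0.005, 2.846, -0.014]
contact_force: [-0.1, -0.7, -0.5]
grip_width: -0.0002
gripper_force: 0.0
```

```bash
python3 lid.py; ls -t pics/*_side.png|head -1|xargs -I{} cp {} pics/final.png
```

```text
9.1333 [0.4929 0.0072 0.1969] [-0.12 -0.66 -0.49]
side -0.05 204 top [ 0.63  -0.058  0.157] minx [ 0.604 -0.044  0.065] lid ang 1.84
side 0.06 266 top [0.631 0.067 0.157] minx [0.56  0.07  0.089] lid ang 1.84
side blue 362 [0.4751 0.0061 0.0478] [ 0.45  -0.02   0.032] [0.5   0.021 0.067]
top -0.05 336 top [ 0.627 -0.058  0.158] minx [ 0.601 -0.055  0.063] lid ang 1.81
top 0.06 371 top [0.63  0.062 0.156] minx [0.557 0.068 0.061] lid ang 1.83
top blue 101 [0.4571 0.0058 0.0425] [ 0.45  -0.007  0.039] [0.466 0.018 0.046]
```

View pics/final.png

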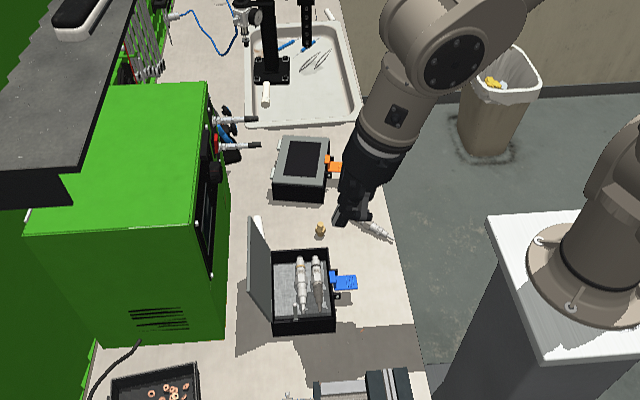

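The blue case's lid, at (258,265), stands fully open with the hand clear of it. The orange case at (300,168) is still shut, the fitting at (320,230) is in place, and the case and tab haven't moved.

```bash
python3 -c "
from bench import r
print(r.hand_in())"
```

```text
the job is handed in; nothing more can be done
None
```

The blue-tab case is open, with its lid resting by itself at about 1.83 rad; the tab was released, the hand withdrawn, and the job handed in at about 9 s. The press peaked at about 35 N at the tab's stop, and I saw no movement of the case, orange case or fitting, but did not re-measure the nozzle holder or sleeve.

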